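# Build the strainer tower on the collecting cup

## Robot

A 6-joint arm with a two-finger parallel gripper is mounted at the origin on a cart in front of the work surface, level with it; the furniture and walls round the work are solid. World frame = base frame: x ahead of the robot, y to its left, z up, the work surface at z = 0. Lengths are in m, angles in rad, forces in N, time in s.
With the tool pointing down it reaches from about 0.325 to 0.775 m from the base axis. Payload 9.3 kg.
Tool frame: the origin (TCP) lies at the very end of the fingers, on their centre line; the grasp point (between the pads) lies 19 mm behind it (bot.grasp_offset is the distance from the TCP to the grasp point, in m); z points along the fingers, y is the line along which they close (so a half turn about z gives the same grasp; the last joint's range is limited). The gripper opens to 85 mm and grips with 20 to 120 N. Pads are 22 mm wide; open, the fingers measure 114 mm over their backs; the gripper's body (76 mm by 85 mm) begins 54 mm behind the grasp point. The pads swing forward as they close: fully open they stand 13 mm farther back than shut.
Start: joints at [-1.269, 0.259, 0.021, 1.334, 0, 1.418], TCP at [0.242, -0.494, 0.231] pointing down, gripper open.
Joint ranges: [-3.04, 3.04], [-0.91, 1.82], [-1.04, 1.36], [-1.92, 1.95], [-1.52, 1.45], [-3.14, 3.14]. Speed limits (rad/s): [2.22, 2.22, 2.79, 3.14, 3.14, 3.14].

## Interface

Orientations are given as a unit quaternion [w, x, y, z].
In Python, from station import bot, vision gives the robot as it stands.
- The arm moves only by the shell command python3 -m crank 'ROWS' [FORCE]. ROWS is JSON, a list of rows, each an object with "jaw": the closure, from 0 (fully open) to 1 (shut); "travel": the shift along the tool's x, y, z in mm, a list of three; "roll": the turn about the tool's z in rad. In form: [{"jaw": jaw, "travel": [dx, dy, dz], "roll": roll}, ...]. A call has 1 to 20 rows; each row shifts and turns the commanded pose from where the row before left it, along the tool's axes as they then stand; what a row does not reach is not made up. A row lasts 1/8 s, in which the tool goes at most 62.5 mm and 10.7 degrees, less where a joint would pass 70% of its speed; a pose out of reach is approached as far as the arm can. A call with a gripper value outside its range is refused whole. The fingers move at their own pace and stop on an object; FORCE is the grip in N (left out, the last holds). Time passes only in rows, so rows that do not move let the fingers close. It gives the time, the measured TCP pose, the force, the opening and the grip force at its end, in the units of the state.
- bot.get_obs(): the state, without advancing time (a new reading comes with each control period).
- vision.get_image(name): name is "side" or "top" or "wrist"; returns the picture (384x512x3 uint8, blue, green, red); there is no depth.
- vision.calibration(name): a dict with "fx", "fy", "cx", "cy" (pixels), "pose" (4x4, takes a point from camera to world coordinates). Camera axes: x right, y up, looking along -z (the intrinsics and any distortion apply to the point x, -y, -z); pixel columns grow to the right and rows downward; lengths in m; the calibration is good to about 2 mm. The wrist camera is an equidistant fisheye: a pixel r from the principal point sees the ray r / f radians off the axis. A picture is of the moment at which its call begins: read the wrist's pose just before it. calibration takes no time and is no camera call; for the wrist camera it gives the pose at the moment of the call.
- bot.sign_off(): hands the job in; it is judged then, once.
The state is a dict: "time": time; "qpos": joint angles; "joint_velocities": joint speeds; "joint_efforts": joint torques, N m; "tool_pos": TCP position; "eef_rot": TCP orientation; "contact_force": force on the tool from outside, world axes, zero at the start; "wrist_torque": the same for the moment, N m; "finger_gap": finger opening in m; "grip_force": force on a finger pad.
Only numpy, scipy, OpenCV 4.12 (cv2) and the standard library are available. Lean on these libraries where they do the work, as an engineer would, in place of code of your own. Each camera call takes 0.05 s, during which the arm holds its last target. There are 200 camera calls.

## Task

Set up the strainer tower for the next cell sample: on the light grey metal collecting cup stack the blue strainer, then the yellow one, then the red one, and close the tower with the black cap, each pushed or settled fully home in the part below. Leave the green strainer, the brown oil bottle and the green vial standing where they are.

Things in the scene. Friction and masses are not known exactly. Their poses are not given: they have to be found in the camera images.
- receiver: collecting cup, fixed to the bench: light grey metal, open, 46 mm outside, 40 mm inside, 38 mm deep, rim 60 mm above the bench, on a dark round foot 72 mm wide, 12 mm high. A skirt drops into the mouth until the shoulder above it rests on the rim: a seated blue strainer's underside is 46 mm above this origin. Origin: centre of the foot's underside, z up.
- strainer_blue: blue strainer, 46 mm wide, 42 mm high: a white skirt tapering from 26 mm wide at the foot to 37 mm, 14 mm up; above it a straight coloured wall, 46 mm outside, 40 mm inside, open at the top, 22 mm deep. Grip the wall with the fingertips 16 mm or more above the foot, to clear the part below when stacking. Origin: centre of the underside, z up.
- strainer_yellow: yellow strainer, same shape and size as the blue one (46 mm wide, 42 mm high, open top, tapered white skirt), coloured yellow; grip it likewise. Origin: centre of the underside, z up. Seated in the blue one, its underside is 28 mm above the blue one's.
- strainer_red: red strainer, same shape and size as the blue one (46 mm wide, 42 mm high, open top, tapered white skirt), coloured red; grip it likewise. Origin: centre of the underside, z up. Seated in the yellow one, its underside is 28 mm above the yellow one's.
- cap: black cap standing on its skirt: skirt as the strainers' (14 mm high, 26 to 37 mm wide), then a 46 mm disc from 14 to 19 mm above the foot, then an upright knob 19 mm wide with its top 45 mm above the foot; grip the knob. Seated in the red strainer, its underside is 28 mm above the red one's. Origin: centre of the underside, z up.
- strainer_green: green strainer, same shape and size as the blue one (46 mm wide, 42 mm high, open top, tapered white skirt), coloured green; grip it likewise. Origin: centre of the underside, z up. A spare, not wanted in this tower; leave it alone.
- oil_bottle: small brown glass bottle with black cap, 31 mm diameter, 72 mm high, a bystander behind the work; leave it alone. Origin: centre of the underside.
- vial_green: clear vial with white cap and green content, 28 mm diameter, 48 mm high, a bystander behind the work; leave it alone. Origin: centre of the underside.
Things that resemble listed ones, but are neither listed nor needed, are in the scene too. Of the things that look like the strainer_blue, take the one that is farthest from the robot's base at the start. What is shaped like the cap but orange is not meant.

How it is judged:
At the end, for the whole second after the job is handed in: From the bottom: collecting cup, blue, yellow, red, cap, each centred on the part below to 6 mm, seated to its proper height within 4 mm, upright within 5 degrees, at rest and released; the green strainer, oil bottle and green vial still upright (horizontal distance between strainer_blue and receiver below 0.006 m and z of strainer_blue in the frame of receiver between 0.042 and 0.05 m and angle between each of strainer_blue, strainer_yellow, strainer_red, cap's own z axis and vertical below 0.09 rad and linear speed of each of strainer_blue, strainer_yellow, strainer_red, cap below 0.02 m/s and horizontal distance between strainer_yellow and strainer_blue below 0.006 m and z of strainer_yellow in the frame of strainer_blue between 0.024 and 0.032 m and horizontal distance between strainer_red and strainer_yellow below 0.006 m and z of strainer_red in the frame of strainer_yellow between 0.024 and 0.032 m and horizontal distance between cap and strainer_red below 0.006 m and z of cap in the frame of strainer_red between 0.024 and 0.032 m and angle between each of strainer_green, oil_bottle, vial_green's own z axis and vertical below 0.1 rad); the robot touches nothing.
It fails at once if the green strainer is moved by more than 20 mm (distance of strainer_green from where it was at the start of the episode above 0.02 m).
It fails at once if the oil bottle is moved by more than 20 mm (distance of oil_bottle from where it was at the start of the episode above 0.02 m).
It fails at once if the green vial is moved by more than 20 mm (distance of vial_green from where it was at the start of the episode above 0.02 m).
It also fails if it takes over 104 s, if anything falls off the work surface, if the arm or the gripper's body presses on something with over 40 N, if the wrist force passes 120 N, or if a joint passes its speed limit or range.

## Working session

There is one attempt and no reset: what is moved stays moved. The work goes in short steps, Python scripts to look and compute and a shell command to move; the robot and the scene stay as the last step left them, time stands still between calls to the robot, and variables do not carry over. Pictures are saved under pics/ and viewed, at most 14 in all, crops included, and the job is handed in when it is done.

```bash
ls; mkdir -p pics; python3 - <<'E'
from station import bot, vision
import cv2
for n in("top","side","wrist"):
    cv2.imwrite(f"pics/{n}0.png",vision.get_image(n)); c=vision.calibration(n); print(n,c)
print(bot.get_obs(),bot.grasp_offset)
E
```

```text
pics
top {'fx': 376.10247477478794, 'fy': 376.10247477478794, 'cx': 254.21495745818925, 'cy': 190.15281281182396, 'pose': array([[ 0.01263345,  0.99697785, -0.07665216,  0.48589806],
       [-0.99989382,  0.01203918, -0.00820998,  0.01184837],
       [-0.00726234,  0.07674774,  0.99702409,  0.88811963],
       [ 0.        ,  0.        ,  0.        ,  1.        ]])}
side {'fx': 462.80996088739937, 'fy': 462.80996088739937, 'cx': 245.29076704327835, 'cy': 196.6886405078182, 'pose': array([[-9.38885574e-01,  2.28854776e-01, -2.57136872e-01,
         3.10125641e-01],
       [-3.44229396e-01, -6.24091734e-01,  7.01438258e-01,
         7.14255771e-01],
       [ 5.04990011e-05,  7.47084331e-01,  6.64729268e-01,
         7.27261103e-01],
       [ 0.00000000e+00,  0.00000000e+00,  0.00000000e+00,
         1.00000000e+00]])}
wrist {'fx': 297.3186396354542, 'fy': 297.3186396354542, 'cx': 254.46856165710574, 'cy': 191.54388336759533, 'pose': array([[ 4.38955922e-01,  8.65389197e-01,  2.41700715e-01,
         3.01658401e-01],
       [-8.98508402e-01,  4.22952967e-01,  1.17445473e-01,
        -4.6
[... 213 characters left out ...]
y([-1.26861780e+00,  2.59058931e-01,  2.09336649e-02,  1.33369634e+00,
        1.10768212e-05,  1.41816047e+00]), 'joint_velocities': array([-0.00028048, -0.00017739,  0.00127764, -0.0012578 ,  0.00121579,
        0.00077249]), 'joint_efforts': array([ 2.15150882e-03, -5.55969286e+01,  3.44662571e+01,  1.13224730e-02,
       -1.23077566e-04,  7.28177753e-06]), 'tool_pos': array([ 0.24152937, -0.49389164,  0.23080623]), 'eef_rot': array([-5.11619302e-04,  9.74254096e-01,  2.25452199e-01, -3.27719811e-05]), 'contact_force': array([-1.04649434,  0.4639004 ,  0.27918089]), 'wrist_torque': array([ 0.06714535, -0.00481836, -0.01786021]), 'grip_force': 0.0, 'finger_gap': 0.08538624534131015} 0.0187
```

View pics/top0.png

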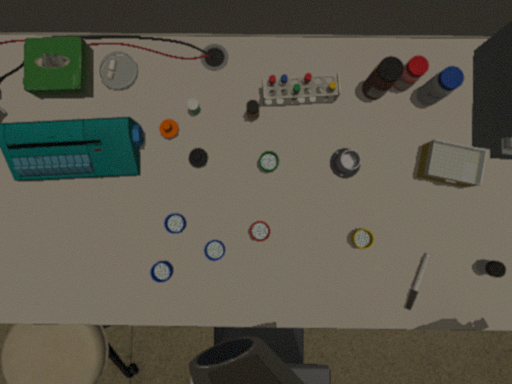

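View pics/side0.png

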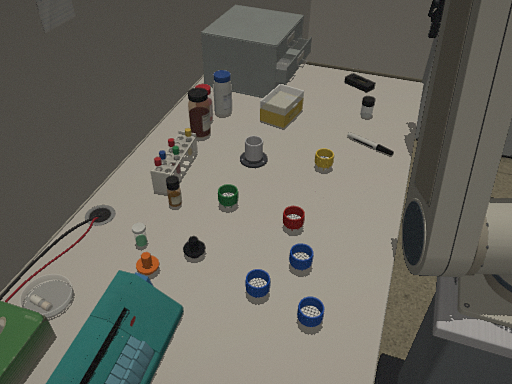

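Top view: blue rings at (175,223), (215,250), (162,271); red (260,231), yellow (362,239), green (268,161), cup (347,161), cap (198,158), orange decoy (169,129). The side view agrees.

```bash
cat > h.py <<'E'
import numpy as np, cv2
from scipy.optimize import least_squares
from station import bot, vision
T=np.linspace(0,2*np.pi,72,endpoint=False)
def proj(c,P,fish):
    M=np.linalg.inv(c["pose"]); q=P@M[:3,:3].T+M[:3,3]; v=q*[1,-1,-1]
    if fish:
        r=np.hypot(v[:,0],v[:,1]); k=np.arctan2(r,v[:,2])/np.maximum(r,1e-9); u=v[:,:2]*k[:,None]
    else: u=v[:,:2]/v[:,2:]
    return u*[c["fx"],c["fy"]]+[c["cx"],c["cy"]]
def cyl(x,y,rz):
    return np.vstack([np.c_[x+r*np.cos(T),y+r*np.sin(T),0*T+z] for r,z in rz])
def hullc(p):
    h=cv2.convexHull(p.astype(np.float32)); m=cv2.moments(h)
    return np.array([m["m10"],m["m01"]])/m["m00"], m["m00"]
WALL=[(.023,.014),(.023,.042)]
def hue(img,lo,hi,s=110,v=50):
    g=cv2.cvtColor(img,cv2.COLOR_BGR2HSV); H=g[...,0]
    k=(H>=lo)&(H<=hi) if lo<=hi else (H>=lo)|(H<=hi)
    return (k&(g[...,1]>s)&(g[...,2]>v)).astype(np.uint8)
HUES=dict(blue=(100,125),yellow=(22,35),red=(170,5),green=(50,85),orange=(6,18))
def blobs(mask,amin=30):
    mask=cv2.morphologyEx(mask,cv2.MORPH_CLOSE,np.ones((3,3)))
    cs,_=cv2.findContours(mask,cv2.RETR_EXTERNAL,cv2.CHAIN_APPROX_NONE)
    return [(hullc(k[:,0])) for k in cs if cv2.contourArea(k)>amin]
def locate(obs,rz,guess):
    """obs: list of (calib, fish, centroid px)"""
    f=lambda s: np.concatenate([hullc(proj(c,cyl(*s,rz),w))[0]-p for c,w,p in obs])
    r=least_squares(f,guess,x_scale=.01,diff_step=1e-3); return r.x,np.round(r.fun,1)
def ray(c,p,z):
    d=np.array([(p[0]-c["cx"])/c["fx"],-(p[1]-c["cy"])/c["fy"],-1]); R=c["pose"][:3,:3]; o=c["pose"][:3,3]
    d=R@d; return (o+d*(z-o[2])/d[2])[:2]
E
python3 - <<'E'
from h import *
ct,cs=vision.calibration("top"),vision.calibration("side")
it,is_=cv2.imread("pics/top0.png"),cv2.imread("pics/side0.png")
for n,(a,b) in HUES.items():
    bs=blobs(hue(is_,a,b))
    for p,A in blobs(hue(it,a,b)):
        g=ray(ct,p,.03)
        e=proj(cs,np.array([[*g,.03]]),0)[0]
        m=[q for q,_ in bs if np.hypot(*(q-e))<12]
        if not m: continue
        x,f=locate([(ct,0,p)],WALL,g); x2,f2=locate([(ct,0,p),(cs,0,m[0])],WALL,g)
        print(n,p.round(),A,"top",x.round(4),"both",x2.round(4),f2,"r",np.hypot(*x2).round(3))
a=cv2.resize(it[130:190,310:380],None,fx=5,fy=5); b=cv2.resize(is_[125:175,230:290],(360,300)); c=cv2.resize(it[100:190,150:220],(233*1,300));
cv2.imwrite("pics/c1.png",np.hstack([a,b]))
for nm,(u,v) in dict(cup=(347,160),cap=(198,158)).items(): print(nm,ray(ct,(u,v),.06 if nm=='cup' else .019))
E
```

```text
blue [161. 272.] 306.5 top [0.3652 0.2274] both [0.3663 0.2259] [ 0.7 -0.5  0.2  0.7] r 0.43
blue [174. 223.] 294.0 top [0.4747 0.1997] both [0.4751 0.1984] [ 0.6 -0.2 -0.   0.6] r 0.515
yellow [363. 238.] 350.0 top [ 0.4459 -0.2278] both [ 0.446  -0.2279] [ 0.1 -0.   0.   0.2] r 0.501
yellow [428. 165.] 572.5 top [ 0.6145 -0.38  ] both [ 0.6116 -0.383 ] [ 1.4  1.3 -2.1  2.2] r 0.722
red [260. 231.] 295.5 top [0.4601 0.0057] both [0.4601 0.0049] [ 0.4  0.  -0.1  0.5] r 0.46
red [308.  77.] 35.5 top [ 0.8201 -0.1033] both [ 0.8285 -0.0933] [-4.3 -3.5  5.1 -4. ] r 0.834
red [154.  50.] 649.5 top [0.8802 0.2605] both [0.8775 0.2637] [-1.4  1.1 -0.5 -2.1] r 0.916
orange [168. 128.] 286.0 top [0.6939 0.2198] both [0.6944 0.2234] [-1.5 -0.2  0.6 -1.4] r 0.73
orange [408.  79.] 77.0 top [ 0.8178 -0.3363] both [ 0.8237 -0.3386] [ 0.9 -2.4  2.3  4.2] r 0.891
cup [ 0.61912494 -0.18628389]
cap [0.62644584 0.15125016]
```

View pics/c1.png

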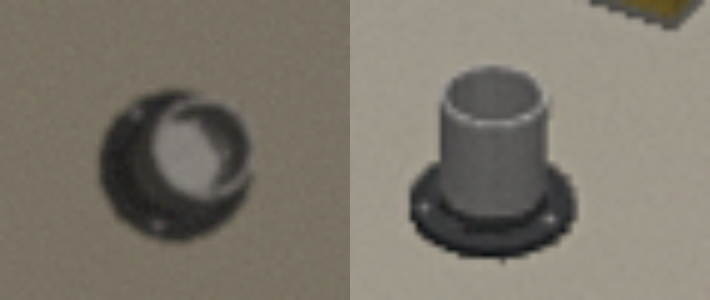

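Cup rim and foot are clear: top rim centre at about (350,159), side rim at about (254,141). Target blue is the one at (0.475, 0.198), r = 0.515. Next I turn the tool so that tool x = world +y and tool y = world +x, and go over the blue.

```bash
python3 -m crank '[{"jaw":0,"travel":[0,0,0],"roll":-0.14},{"jaw":0,"travel":[0,0,0],"roll":-0.14},{"jaw":0,"travel":[0,0,0],"roll":-0.14},{"jaw":0,"travel":[0,0,0],"roll":-0.14},{"jaw":0,"travel":[0,0,0],"roll":-0.14},{"jaw":0,"travel":[0,0,0],"roll":-0.14},{"jaw":0,"travel":[0,0,0],"roll":-0.14},{"jaw":0,"travel":[0,0,0],"roll":-0.136},{"jaw":0,"travel":[50,19,0],"roll":0},{"jaw":0,"travel":[50,19,0],"roll":0},{"jaw":0,"travel":[50,19,0],"roll":0},{"jaw":0,"travel":[50,19,0],"roll":0},{"jaw":0,"travel":[50,19,0],"roll":0},{"jaw":0,"travel":[50,19,0],"roll":0},{"jaw":0,"travel":[50,19,0],"roll":0},{"jaw":0,"travel":[50,19,0],"roll":0},{"jaw":0,"travel":[50,19,0],"roll":0},{"jaw":0,"travel":[50,19,0],"roll":0},{"jaw":0,"travel":[50,19,0],"roll":0},{"jaw":0,"travel":[50,19,0],"roll":0}]' 40
cat >> h.py <<'E'
def see(name,col,guess,rz=WALL,save=None,s=110,v=50):
    """wrist look: nearest blob of a colour to the guess; position, error from TCP in tool-mm for psi"""
    o=bot.get_obs(); c=vision.calibration("wrist"); im=vision.get_image("wrist")
    if save: cv2.imwrite(save,im)
    e=proj(c,np.array([[*guess,.03]]),1)[0]
    bs=blobs(hue(im,*HUES[col],s=s,v=v),150)
    if not bs: print("no blob"); return
    p,A=min(bs,key=lambda b:np.hypot(*(b[0]-e)))
    x,f=locate([(c,1,p)],rz,guess)
    h=cv2.convexHull(proj(c,cyl(*x,rz),1).astype(np.float32)); print(col,"px",p.round(),"exp",e.round(),"area",A,"model",cv2.contourArea(h),"xy",x.round(4))
    R=rot(o); print("tcp",o["tool_pos"].round(4),"tool delta mm",(R.T@np.append(x-o["tool_pos"][:2],0)*1e3).round(1),"heading",np.arctan2(R[1,0],R[0,0]).round(4),"tilt",np.degrees(np.arccos(-R[2,2])).round(2))
    return x
def rot(o):
    from scipy.spatial.transform import Rotation as Q
    w,x,y,z=o["eef_rot"]; return Q.from_quat([x,y,z,w]).as_matrix()
E
python3 - <<'E'
from h import *
ct,cs=vision.calibration("top"),vision.calibration("side")
print(ray(ct,(350.2,159),.06),ray(cs,(254.2,141.2),.06))
see("w","blue",[.475,.1985],save="pics/w1.png")
E
```

```text
time: 2.65
tool_pos: [0.4699, 0.1078, 0.2312]
eef_rot: [0.0, 0.707, 0.707, 0.0]
contact_force: [0.6, -1.1, 0.1]
finger_gap: 0.0852
grip_force: 0.0
[ 0.62144545 -0.19338384] [ 0.61930434 -0.1940052 ]
blue px [261.  89.] exp [260.  91.] area 1147.5 model 1342.6075357506634 xy [0.4757 0.2004]
tcp [0.4699 0.1078 0.2312] tool delta mm [92.6  5.9 -0. ] heading 1.571 tilt 0.01
```

View pics/w1.png

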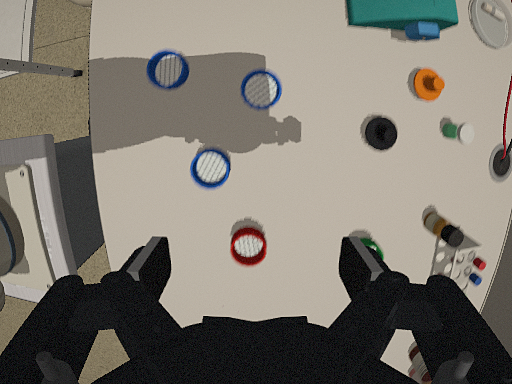

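Wrist view: target blue at (261,89), cap at (381,132); consistent with the fixed cameras. Going over it and partly down.

```bash
python3 -m crank '[{"jaw":0,"travel":[31,2,0],"roll":0},{"jaw":0,"travel":[31,2,0],"roll":0},{"jaw":0,"travel":[30,2,0],"roll":0},{"jaw":0,"travel":[0,0,40],"roll":0},{"jaw":0,"travel":[0,0,40],"roll":0},{"jaw":0,"travel":[0,0,40],"roll":0},{"jaw":0,"travel":[0,0,20],"roll":0},{"jaw":0,"travel":[0,0,0],"roll":0}]' 40
python3 - <<'E'
from h import *
see("w","blue",[.475,.1985],save="pics/w2.png",v=30)
E
```

```text
time: 3.7
tool_pos: [0.4746, 0.1976, 0.0899]
eef_rot: [-0.001, 0.707, 0.707, -0.001]
contact_force: [1.0, -0.2, 0.0]
finger_gap: 0.0854
grip_force: 0.0
blue px [257. 206.] exp [257. 206.] area 3604.0 model 3794.0396230467595 xy [0.4751 0.1987]
tcp [0.4746 0.1976 0.0899] tool delta mm [ 1.1  0.5 -0. ] heading 1.5707 tilt 0.19
```

View pics/w2.png

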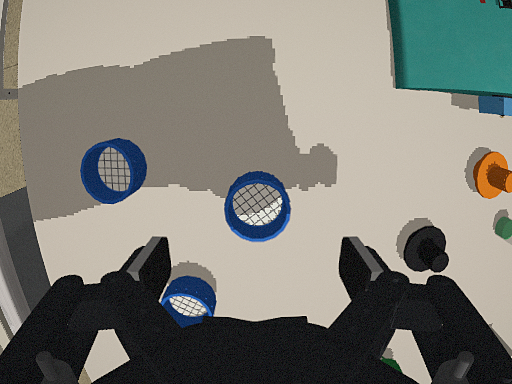

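The target ring sits centred between the fingers at (257,206). I descend to TCP z 16 mm and grip.

```bash
python3 -m crank '[{"jaw":0,"travel":[1,0,25],"roll":0},{"jaw":0,"travel":[0,0,25],"roll":0},{"jaw":0,"travel":[0,0,16],"roll":0},{"jaw":0,"travel":[0,0,8],"roll":0},{"jaw":0,"travel":[0,0,0],"roll":0},{"jaw":1,"travel":[0,0,0],"roll":0},{"jaw":1,"travel":[0,0,0],"roll":0},{"jaw":1,"travel":[0,0,0],"roll":0},{"jaw":1,"travel":[0,0,0],"roll":0},{"jaw":1,"travel":[0,0,0],"roll":0},{"jaw":1,"travel":[0,0,0],"roll":0},{"jaw":1,"travel":[0,0,0],"roll":0}]' 40
```

```text
time: 5.25
tool_pos: [0.4759, 0.199, 0.0181]
eef_rot: [0.0, 0.707, 0.707, 0.0]
contact_force: [-0.7, -0.6, 6.3]
finger_gap: 0.0442
grip_force: 40.6
```

```bash
python3 -m crank '[{"jaw":1,"travel":[0,0,-20],"roll":0},{"jaw":1,"travel":[0,0,-40],"roll":0},{"jaw":1,"travel":[0,0,-40],"roll":0},{"jaw":1,"travel":[0,0,-24],"roll":0},{"jaw":1,"travel":[-20,7,0],"roll":0},{"jaw":1,"travel":[-40,15,0],"roll":0},{"jaw":1,"travel":[-40,15,0],"roll":0},{"jaw":1,"travel":[-40,15,0],"roll":0},{"jaw":1,"travel":[-40,15,0],"roll":0},{"jaw":1,"travel":[-40,15,0],"roll":0},{"jaw":1,"travel":[-40,15,0],"roll":0},{"jaw":1,"travel":[-40,15,0],"roll":0},{"jaw":1,"travel":[-40,15,0],"roll":0},{"jaw":1,"travel":[-32,12,0],"roll":0},{"jaw":1,"travel":[-20,5,0],"roll":0},{"jaw":1,"travel":[0,0,0],"roll":0},{"jaw":1,"travel":[0,0,0],"roll":0}]'
python3 - <<'E'
from h import *
o=bot.get_obs(); c=vision.calibration("wrist"); im=vision.get_image("wrist")
print(o["tool_pos"],rot(o).round(3).tolist())
for r,z,k in((.023,.06,(0,0,255)),(.036,.012,(0,255,255)),(.036,0,(0,255,0))):
    cv2.polylines(im,[proj(c,cyl(.620,-.1935,[(r,z)]),1).astype(int)],True,k,1)
cv2.imwrite("pics/w3.png",im)
E
```

```text
time: 7.38
tool_pos: [0.6192, -0.1922, 0.1413]
eef_rot: [-0.0, 0.707, 0.707, 0.0]
contact_force: [0.3, 0.2, 0.8]
finger_gap: 0.0439
grip_force: 41.1
[ 0.61923497 -0.19215666  0.14132064] [[-0.0, 1.0, -0.0], [1.0, 0.0, 0.0], [0.0, -0.0, -1.0]]
```

View pics/w3.png

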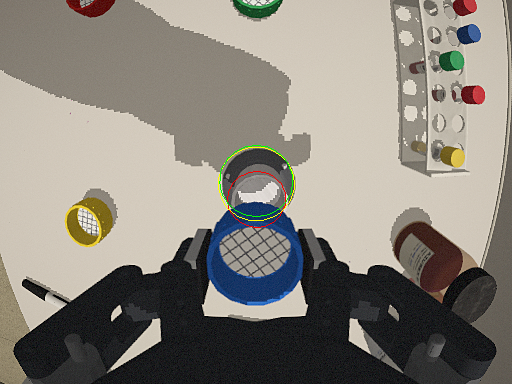

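The projected cup (0.620, -0.1935) overlays the foot and rim at about (258,183), and blue is held level. Lowering.

```bash
python3 -m crank '[{"jaw":1,"travel":[-1,1,20],"roll":0},{"jaw":1,"travel":[0,0,20],"roll":0},{"jaw":1,"travel":[0,0,10],"roll":0},{"jaw":1,"travel":[0,0,8],"roll":0},{"jaw":1,"travel":[0,0,6],"roll":0},{"jaw":1,"travel":[0,0,5],"roll":0},{"jaw":1,"travel":[0,0,4],"roll":0},{"jaw":1,"travel":[0,0,0],"roll":0}]'; python3 -m crank '[{"jaw":1,"travel":[0,0,2],"roll":0},{"jaw":1,"travel":[0,0,2],"roll":0},{"jaw":1,"travel":[0,0,0],"roll":0}]'
```

```text
time: 8.43
tool_pos: [0.6205, -0.1941, 0.0681]
eef_rot: [-0.0, 0.707, 0.707, -0.0]
contact_force: [0.4, -0.0, -0.3]
finger_gap: 0.0442
grip_force: 41.1
time: 8.8
tool_pos: [0.6213, -0.1944, 0.0647]
eef_rot: [0.001, 0.707, 0.707, 0.0]
contact_force: [3.5, -0.7, 1.4]
finger_gap: 0.0443
grip_force: 41.4
```

```bash
python3 -m crank '[{"jaw":1,"travel":[0,0,1.5],"roll":0},{"jaw":1,"travel":[0,0,1.5],"roll":0},{"jaw":1,"travel":[0,0,0],"roll":0}]'
```

```text
time: 9.18
tool_pos: [0.6215, -0.1945, 0.0641]
eef_rot: [0.002, 0.707, 0.707, 0.001]
contact_force: [-1.9, 1.5, 20.5]
finger_gap: 0.0438
grip_force: 43.7
```

Seated (20 N at the expected height). Releasing and going over the yellow.

```bash
python3 -m crank '[{"jaw":1,"travel":[0,0,-3],"roll":0},{"jaw":0,"travel":[0,0,0],"roll":0},{"jaw":0,"travel":[0,0,0],"roll":0},{"jaw":0,"travel":[0,0,0],"roll":0},{"jaw":0,"travel":[0,0,0],"roll":0},{"jaw":0,"travel":[0,0,-20],"roll":0},{"jaw":0,"travel":[0,0,-40],"roll":0},{"jaw":0,"travel":[0,0,-25],"roll":0},{"jaw":0,"travel":[-4,-20,0],"roll":0},{"jaw":0,"travel":[-8,-40,0],"roll":0},{"jaw":0,"travel":[-8,-40,0],"roll":0},{"jaw":0,"travel":[-8,-40,0],"roll":0},{"jaw":0,"travel":[-6,-35,0],"roll":0},{"jaw":0,"travel":[0,0,30],"roll":0},{"jaw":0,"travel":[0,0,20],"roll":0},{"jaw":0,"travel":[0,0,0],"roll":0}]'
python3 - <<'E'
from h import *
see("w","yellow",[.446,-.228],save="pics/w4.png")
c=vision.calibration("side");im=vision.get_image("side")
cv2.polylines(im,[proj(c,cyl(.621,-.1943,[(.023,.088)]),0).round().astype(int)],True,(0,255,255),1)
cv2.imwrite("pics/s4.png",cv2.resize(im[90:190,190:330],None,fx=4,fy=4))
E
```

```text
time: 11.18
tool_pos: [0.4448, -0.2276, 0.0983]
eef_rot: [-0.001, 0.707, 0.707, -0.0]
contact_force: [-1.3, 0.4, 0.5]
finger_gap: 0.0853
grip_force: 0.0
yellow px [258. 204.] exp [258. 204.] area 3375.5 model 3504.6419056179 xy [ 0.446  -0.2274]
tcp [ 0.4448 -0.2276  0.0983] tool delta mm [ 0.2  1.2 -0. ] heading 1.5706 tilt 0.15
```

View pics/s4.png

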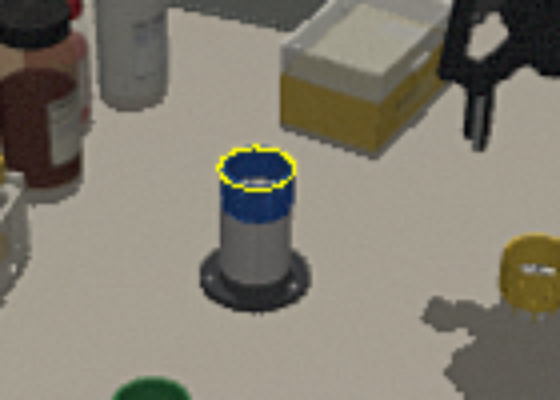

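Blue sits level and the expected rim overlay matches at (257,168) in the crop. Now grip yellow and carry it to hover above the tower.

```bash
python3 -m crank '[{"jaw":0,"travel":[0,1,30],"roll":0},{"jaw":0,"travel":[0,0,28],"roll":0},{"jaw":0,"travel":[0,0,16],"roll":0},{"jaw":0,"travel":[0,0,8],"roll":0},{"jaw":0,"travel":[0,0,0],"roll":0},{"jaw":1,"travel":[0,0,0],"roll":0},{"jaw":1,"travel":[0,0,0],"roll":0},{"jaw":1,"travel":[0,0,0],"roll":0},{"jaw":1,"travel":[0,0,0],"roll":0},{"jaw":1,"travel":[0,0,0],"roll":0},{"jaw":1,"travel":[0,0,0],"roll":0}]' && python3 -m crank '[{"jaw":1,"travel":[0,0,-20],"roll":0},{"jaw":1,"travel":[0,0,-40],"roll":0},{"jaw":1,"travel":[0,0,-40],"roll":0},{"jaw":1,"travel":[0,0,-34],"roll":0},{"jaw":1,"travel":[4,20,0],"roll":0},{"jaw":1,"travel":[8,40,0],"roll":0},{"jaw":1,"travel":[8,40,0],"roll":0},{"jaw":1,"travel":[8,40,0],"roll":0},{"jaw":1,"travel":[5,35,0],"roll":0},{"jaw":1,"travel":[0,0,0],"roll":0},{"jaw":1,"travel":[0,0,0],"roll":0}]'
```

```text
time: 12.65
tool_pos: [0.447, -0.2283, 0.0182]
eef_rot: [0.001, 0.707, 0.707, 0.0]
contact_force: [-1.4, 1.4, 7.0]
finger_gap: 0.0455
grip_force: 39.9
time: 14.02
tool_pos: [0.6212, -0.1946, 0.15]
eef_rot: [-0.001, 0.707, 0.707, -0.0]
contact_force: [-0.3, 0.5, -0.7]
finger_gap: 0.0451
grip_force: 41.2
```

Aligned with the tower at (0.6213, -0.1945); target TCP z is about 0.092.

```bash
python3 -m crank '[{"jaw":1,"travel":[0,0,15],"roll":0},{"jaw":1,"travel":[0,0,12],"roll":0},{"jaw":1,"travel":[0,0,10],"roll":0},{"jaw":1,"travel":[0,0,7],"roll":0},{"jaw":1,"travel":[0,0,5],"roll":0},{"jaw":1,"travel":[0,0,4],"roll":0},{"jaw":1,"travel":[0,0,2],"roll":0},{"jaw":1,"travel":[0,0,0],"roll":0}]'; python3 -m crank '[{"jaw":1,"travel":[0,0,2],"roll":0},{"jaw":1,"travel":[0,0,1.5],"roll":0},{"jaw":1,"travel":[0,0,0],"roll":0}]'
```

```text
time: 15.02
tool_pos: [0.6216, -0.1951, 0.0963]
eef_rot: [0.0, 0.707, 0.707, 0.0]
contact_force: [0.1, -0.2, -0.2]
finger_gap: 0.0451
grip_force: 41.2
time: 15.4
tool_pos: [0.6216, -0.1951, 0.0926]
eef_rot: [-0.0, 0.707, 0.707, -0.0]
contact_force: [0.5, 0.3, -0.7]
finger_gap: 0.0449
grip_force: 41.2
```

```bash
python3 -m crank '[{"jaw":1,"travel":[0,0,1.5],"roll":0},{"jaw":1,"travel":[0,0,1.5],"roll":0},{"jaw":1,"travel":[0,0,0],"roll":0}]'
```

```text
time: 15.78
tool_pos: [0.6218, -0.1952, 0.0922]
eef_rot: [0.001, 0.707, 0.707, 0.0]
contact_force: [-5.9, 2.8, 16.1]
finger_gap: 0.0455
grip_force: 42.7
```

Seated. Release and go to red.

```bash
python3 -m crank '[{"jaw":1,"travel":[0,0,-3],"roll":0},{"jaw":0,"travel":[0,0,0],"roll":0},{"jaw":0,"travel":[0,0,0],"roll":0},{"jaw":0,"travel":[0,0,0],"roll":0},{"jaw":0,"travel":[0,0,0],"roll":0},{"jaw":0,"travel":[0,0,-20],"roll":0},{"jaw":0,"travel":[0,0,-40],"roll":0},{"jaw":0,"travel":[0,0,-18],"roll":0},{"jaw":0,"travel":[20,-16,0],"roll":0},{"jaw":0,"travel":[40,-32,0],"roll":0},{"jaw":0,"travel":[40,-32,0],"roll":0},{"jaw":0,"travel":[40,-32,0],"roll":0},{"jaw":0,"travel":[40,-32,0],"roll":0},{"jaw":0,"travel":[20,-18,0],"roll":0},{"jaw":0,"travel":[0,0,40],"roll":0},{"jaw":0,"travel":[0,0,30],"roll":0},{"jaw":0,"travel":[0,0,0],"roll":0}]'
python3 - <<'E'
from h import *
see("w","red",[.460,.005],save="pics/w5.png")
for n,z in(("side",.116),("top",.116)):
    c=vision.calibration(n);im=vision.get_image(n)
    p=proj(c,cyl(.6215,-.1948,[(.023,z)]),0); cv2.polylines(im,[p.round().astype(int)],True,(255,0,255),1)
    x,y=p.mean(0).astype(int); cv2.imwrite(f"pics/{n}5.png",cv2.resize(im[y-45:y+75,x-50:x+50],(300,360)))
cv2.imwrite("pics/p5.png",np.hstack([cv2.imread("pics/side5.png"),cv2.imread("pics/top5.png")]))
E
```

```text
time: 17.9
tool_pos: [0.4588, 0.0049, 0.0994]
eef_rot: [-0.001, 0.707, 0.707, -0.001]
contact_force: [0.9, 0.1, -0.0]
finger_gap: 0.0851
grip_force: 0.0
red px [258. 204.] exp [258. 203.] area 3332.5 model 3470.6452321405523 xy [0.4599 0.0049]
tcp [0.4588 0.0049 0.0994] tool delta mm [-0.   1.2 -0. ] heading 1.5706 tilt 0.2
```

View pics/p5.png

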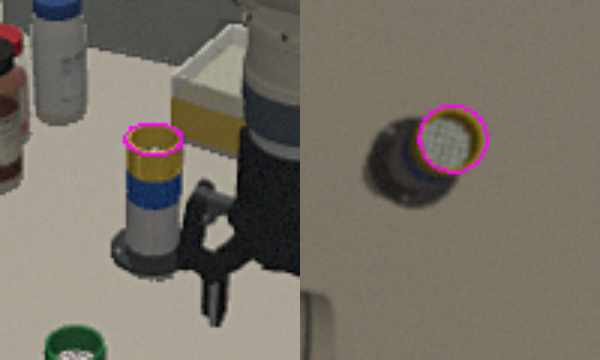

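Yellow is seated and the expected rim overlay matches in both views. Next is red, carried at TCP z 0.175.

```bash
python3 -m crank '[{"jaw":0,"travel":[0,1,30],"roll":0},{"jaw":0,"travel":[0,0,28],"roll":0},{"jaw":0,"travel":[0,0,16],"roll":0},{"jaw":0,"travel":[0,0,9],"roll":0},{"jaw":0,"travel":[0,0,0],"roll":0},{"jaw":1,"travel":[0,0,0],"roll":0},{"jaw":1,"travel":[0,0,0],"roll":0},{"jaw":1,"travel":[0,0,0],"roll":0},{"jaw":1,"travel":[0,0,0],"roll":0},{"jaw":1,"travel":[0,0,0],"roll":0},{"jaw":1,"travel":[0,0,0],"roll":0}]' && python3 -m crank '[{"jaw":1,"travel":[0,0,-20],"roll":0},{"jaw":1,"travel":[0,0,-40],"roll":0},{"jaw":1,"travel":[0,0,-40],"roll":0},{"jaw":1,"travel":[0,0,-40],"roll":0},{"jaw":1,"travel":[0,0,-20],"roll":0},{"jaw":1,"travel":[-20,16,0],"roll":0},{"jaw":1,"travel":[-40,32,0],"roll":0},{"jaw":1,"travel":[-40,32,0],"roll":0},{"jaw":1,"travel":[-40,32,0],"roll":0},{"jaw":1,"travel":[-40,32,0],"roll":0},{"jaw":1,"travel":[-20,17,0],"roll":0},{"jaw":1,"travel":[0,0,0],"roll":0},{"jaw":1,"travel":[0,0,0],"roll":0}]'
```

```text
time: 19.42
tool_pos: [0.4611, 0.0048, 0.0187]
eef_rot: [0.001, 0.707, 0.707, 0.0]
contact_force: [-1.5, 0.2, 8.3]
finger_gap: 0.0446
grip_force: 39.8
time: 21.05
tool_pos: [0.6211, -0.1952, 0.1767]
eef_rot: [-0.001, 0.707, 0.707, -0.0]
contact_force: [-1.0, -0.1, -0.1]
finger_gap: 0.0445
grip_force: 41.2
```

```bash
python3 -m crank '[{"jaw":1,"travel":[0,0,15],"roll":0},{"jaw":1,"travel":[0,0,12],"roll":0},{"jaw":1,"travel":[0,0,10],"roll":0},{"jaw":1,"travel":[0,0,7],"roll":0},{"jaw":1,"travel":[0,0,5],"roll":0},{"jaw":1,"travel":[0,0,3],"roll":0},{"jaw":1,"travel":[0,0,2],"roll":0},{"jaw":1,"travel":[0,0,1.5],"roll":0},{"jaw":1,"travel":[0,0,0],"roll":0}]'; python3 -m crank '[{"jaw":1,"travel":[0,0,1],"roll":0},{"jaw":1,"travel":[0,0,1],"roll":0},{"jaw":1,"travel":[0,0,0],"roll":0}]'
```

```text
time: 22.18
tool_pos: [0.6216, -0.1951, 0.1223]
eef_rot: [-0.0, 0.707, 0.707, 0.0]
contact_force: [0.5, -0.9, -0.8]
finger_gap: 0.0449
grip_force: 41.2
time: 22.55
tool_pos: [0.6217, -0.1952, 0.1208]
eef_rot: [0.0, 0.707, 0.707, 0.0]
contact_force: [-0.5, -0.4, 4.4]
finger_gap: 0.045
grip_force: 41.5
```

```bash
python3 -m crank '[{"jaw":1,"travel":[0,0,1.5],"roll":0},{"jaw":1,"travel":[0,0,0],"roll":0}]'; python3 -m crank '[{"jaw":1,"travel":[0,0,-2],"roll":0},{"jaw":0,"travel":[0,0,0],"roll":0},{"jaw":0,"travel":[0,0,0],"roll":0},{"jaw":0,"travel":[0,0,0],"roll":0},{"jaw":0,"travel":[0,0,0],"roll":0},{"jaw":0,"travel":[0,0,-20],"roll":0},{"jaw":0,"travel":[0,0,-40],"roll":0},{"jaw":0,"travel":[0,0,-15],"roll":0},{"jaw":0,"travel":[20,0,0],"roll":0},{"jaw":0,"travel":[40,1,0],"roll":0},{"jaw":0,"travel":[40,1,0],"roll":0},{"jaw":0,"travel":[40,1,0],"roll":0},{"jaw":0,"travel":[40,1,0],"roll":0},{"jaw":0,"travel":[40,1,0],"roll":0},{"jaw":0,"travel":[40,0,0],"roll":0},{"jaw":0,"travel":[40,0,0],"roll":0},{"jaw":0,"travel":[26,0,0],"roll":0},{"jaw":0,"travel":[20,0,0],"roll":0},{"jaw":0,"travel":[0,0,0],"roll":0},{"jaw":0,"travel":[0,0,0],"roll":0}]'
python3 - <<'E'
from h import *
o=bot.get_obs(); c=vision.calibration("wrist"); im=vision.get_image("wrist"); print(o["tool_pos"])
g=np.array([.6264,.1512]); CAP=[(.013,0),(.023,.014),(.023,.019),(.0095,.045)]
e=proj(c,np.array([[*g,.02]]),1)[0]; gray=cv2.cvtColor(im,cv2.COLOR_BGR2GRAY)
bs=blobs((gray<55).astype(np.uint8),150)
p,A=min(bs,key=lambda b:np.hypot(*(b[0]-e))); x,f=locate([(c,1,p)],CAP,g)
print(e,p,A,x)
for r,z in CAP[2:]: cv2.polylines(im,[proj(c,cyl(*x,[(r,z)]),1).round().astype(int)],True,(0,255,255),1)
s=vision.get_image("side"); cs=vision.calibration("side")
cv2.polylines(s,[proj(cs,cyl(.6217,-.1951,[(.023,.144)]),0).round().astype(int)],True,(255,0,255),1)
cv2.imwrite("pics/p6.png",np.hstack([cv2.resize(im[80:330,100:430],(495,375)),cv2.resize(s[60:185,205:305],(300,375))]))
E
```

```text
time: 22.8
tool_pos: [0.6218, -0.1953, 0.1207]
eef_rot: [0.001, 0.707, 0.707, 0.0]
contact_force: [-3.8, 1.8, 13.9]
finger_gap: 0.0447
grip_force: 42.5
time: 25.3
tool_pos: [0.6264, 0.1505, 0.1953]
eef_rot: [-0.0, 0.707, 0.707, -0.0]
contact_force: [0.1, 0.3, 0.2]
finger_gap: 0.0854
grip_force: 0.0
[0.62642559 0.15054629 0.19534567]
[255.49311727 172.79205355] [257.90623742 172.13735748] 1242.5 [0.62908454 0.15107535]
```

View pics/p6.png

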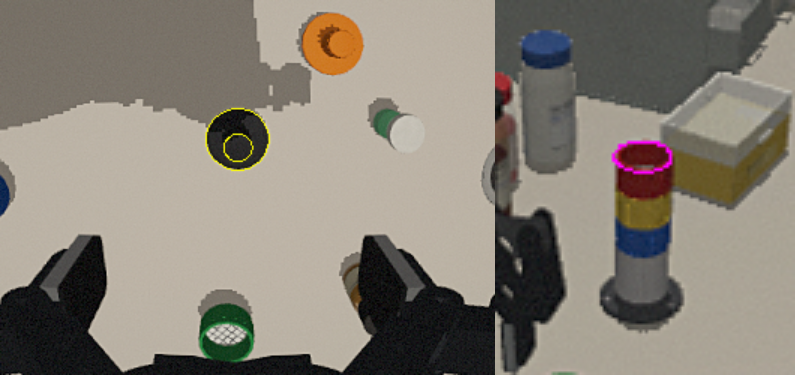

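Tower is upright with the red rim overlay matching, and the cap is at (0.629, 0.151) with the overlay on disc and knob. Descending to the knob.

```bash
python3 -m crank '[{"jaw":0,"travel":[0.5,2.5,30],"roll":0},{"jaw":0,"travel":[0,0,40],"roll":0},{"jaw":0,"travel":[0,0,35],"roll":0},{"jaw":0,"travel":[0,0,0],"roll":0}]'
python3 - <<'E'
from h import *
o=bot.get_obs(); c=vision.calibration("wrist"); im=vision.get_image("wrist"); print(o["tool_pos"])
g=np.array([.629,.1511]); CAP=[(.013,0),(.023,.014),(.023,.019),(.0095,.045)]
e=proj(c,np.array([[*g,.02]]),1)[0]; gray=cv2.cvtColor(im,cv2.COLOR_BGR2GRAY)
bs=blobs((gray<55).astype(np.uint8),150)
p,A=min(bs,key=lambda b:np.hypot(*(b[0]-e))); x,f=locate([(c,1,p)],CAP,g)
print(e,p,A,x)
for r,z in CAP[2:]: cv2.polylines(im,[proj(c,cyl(*g,[(r,z)]),1).round().astype(int)],True,(0,255,255),1)
cv2.imwrite("pics/p7.png",im)
E
```

```text
time: 25.9
tool_pos: [0.6277, 0.1504, 0.0885]
eef_rot: [-0.002, 0.708, 0.707, -0.002]
contact_force: [-0.0, 0.1, 0.4]
finger_gap: 0.0853
grip_force: 0.0
[0.62765137 0.15036325 0.08845877]
[258.17180271 202.54030366] [258.34108527 200.34883721] 2644.5 [0.62916331 0.15131546]
```

View pics/p7.png

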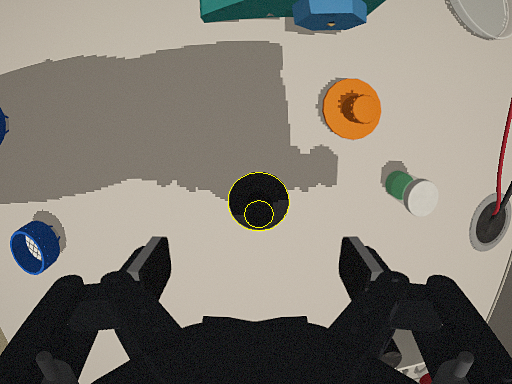

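The cap overlay still fits at (258,202), and the vial is well clear of the right finger. Descend, grip the knob, lift.

```bash
python3 -m crank '[{"jaw":0,"travel":[0,0,30],"roll":0},{"jaw":0,"travel":[0,0,22],"roll":0},{"jaw":0,"travel":[0,0,10],"roll":0},{"jaw":0,"travel":[0,0,4],"roll":0},{"jaw":0,"travel":[0,0,0],"roll":0},{"jaw":1,"travel":[0,0,0],"roll":0},{"jaw":1,"travel":[0,0,0],"roll":0},{"jaw":1,"travel":[0,0,0],"roll":0},{"jaw":1,"travel":[0,0,0],"roll":0},{"jaw":1,"travel":[0,0,0],"roll":0},{"jaw":1,"travel":[0,0,0],"roll":0},{"jaw":1,"travel":[0,0,0],"roll":0},{"jaw":1,"travel":[0,0,0],"roll":0}]'
```

```text
time: 27.58
tool_pos: [0.6291, 0.1514, 0.0249]
eef_rot: [0.0, 0.707, 0.707, 0.0]
contact_force: [-1.0, 0.5, 3.2]
finger_gap: 0.017
grip_force: 39.0
```

```bash
python3 -m crank '[{"jaw":1,"travel":[0,0,-20],"roll":0},{"jaw":1,"travel":[0,0,-40],"roll":0},{"jaw":1,"travel":[0,0,-40],"roll":0},{"jaw":1,"travel":[0,0,-40],"roll":0},{"jaw":1,"travel":[0,0,-40],"roll":0},{"jaw":1,"travel":[-20,0,0],"roll":0},{"jaw":1,"travel":[-40,-1,0],"roll":0},{"jaw":1,"travel":[-40,-1,0],"roll":0},{"jaw":1,"travel":[-40,-1,0],"roll":0},{"jaw":1,"travel":[-40,-1,0],"roll":0},{"jaw":1,"travel":[-40,-1,0],"roll":0},{"jaw":1,"travel":[-40,-1,0],"roll":0},{"jaw":1,"travel":[-40,-1,0],"roll":0},{"jaw":1,"travel":[-26,0,0],"roll":0},{"jaw":1,"travel":[-20,0,0],"roll":0},{"jaw":1,"travel":[0,0,0],"roll":0},{"jaw":1,"travel":[0,0,0],"roll":0}]'
python3 - <<'E'
from h import *
cv2.imwrite("pics/p8.png",cv2.resize(vision.get_image("side")[40:190,180:330],(600,600)))
E
```

```text
time: 29.7
tool_pos: [0.622, -0.1939, 0.2045]
eef_rot: [-0.0, 0.707, 0.707, 0.0]
contact_force: [0.3, 0.0, 0.8]
finger_gap: 0.0173
grip_force: 39.1
```

View pics/p8.png

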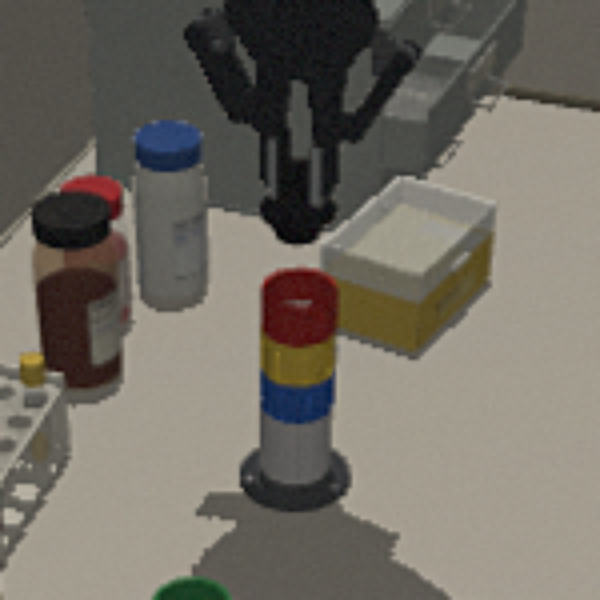

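The cap is held level over the tower (about (300,215) in the crop). Lowering about 49 mm.

```bash
python3 -m crank '[{"jaw":1,"travel":[-1,0,12],"roll":0},{"jaw":1,"travel":[0,0,12],"roll":0},{"jaw":1,"travel":[0,0,8],"roll":0},{"jaw":1,"travel":[0,0,6],"roll":0},{"jaw":1,"travel":[0,0,4],"roll":0},{"jaw":1,"travel":[0,0,3],"roll":0},{"jaw":1,"travel":[0,0,2],"roll":0},{"jaw":1,"travel":[0,0,0],"roll":0}]'; python3 -m crank '[{"jaw":1,"travel":[0,0,1.5],"roll":0},{"jaw":1,"travel":[0,0,1.5],"roll":0},{"jaw":1,"travel":[0,0,0],"roll":0}]'
```

```text
time: 30.75
tool_pos: [0.6221, -0.1956, 0.1578]
eef_rot: [0.0, 0.707, 0.707, -0.0]
contact_force: [-0.1, -0.0, 0.2]
finger_gap: 0.017
grip_force: 39.1
time: 31.12
tool_pos: [0.6222, -0.1956, 0.1551]
eef_rot: [0.0, 0.707, 0.707, 0.0]
contact_force: [-0.0, 0.0, 1.6]
finger_gap: 0.0168
grip_force: 39.2
```

```bash
python3 -m crank '[{"jaw":1,"travel":[0,0,1.5],"roll":0},{"jaw":1,"travel":[0,0,0.5],"roll":0},{"jaw":1,"travel":[0,0,0],"roll":0}]'; python3 -m crank '[{"jaw":1,"travel":[0,0,-2],"roll":0},{"jaw":0,"travel":[0,0,0],"roll":0},{"jaw":0,"travel":[0,0,0],"roll":0},{"jaw":0,"travel":[0,0,0],"roll":0},{"jaw":0,"travel":[0,0,0],"roll":0},{"jaw":0,"travel":[0,0,0],"roll":0},{"jaw":0,"travel":[0,0,-20],"roll":0},{"jaw":0,"travel":[0,0,-40],"roll":0},{"jaw":0,"travel":[0,0,-20],"roll":0},{"jaw":0,"travel":[0,-20,0],"roll":0},{"jaw":0,"travel":[0,-40,0],"roll":0},{"jaw":0,"travel":[0,-40,0],"roll":0},{"jaw":0,"travel":[0,-40,0],"roll":0},{"jaw":0,"travel":[0,0,0],"roll":0},{"jaw":0,"travel":[0,0,0],"roll":0}]'
python3 - <<'E'
from h import *
cs=[]
for n in("side","top"):
    c=vision.calibration(n);im=vision.get_image(n); raw=im.copy()
    P=cyl(.6219,-.1954,[(.023,.149),(.0095,.175)]); p=proj(c,P,0).round().astype(int)
    for k in(0,72): cv2.polylines(im,[p[k:k+72]],True,(255,0,255),1)
    x,y=p.mean(0).astype(int); cs.append(cv2.resize(im[y-40:y+80,x-60:x+60],(395,395)))
    if n=="side": cs.insert(0,0); cv2.imwrite("pics/full9.png",raw)
cv2.imwrite("pics/p9.png",np.hstack(cs[1:]))
E
```

```text
time: 31.5
tool_pos: [0.6224, -0.1958, 0.1547]
eef_rot: [0.001, 0.707, 0.707, 0.0]
contact_force: [-3.3, 0.3, 12.5]
finger_gap: 0.0172
grip_force: 40.2
time: 33.38
tool_pos: [0.4825, -0.1958, 0.2352]
eef_rot: [0.001, 0.707, 0.707, 0.0]
contact_force: [0.0, -0.3, -0.0]
finger_gap: 0.0856
grip_force: 0.0
```

View pics/p9.png

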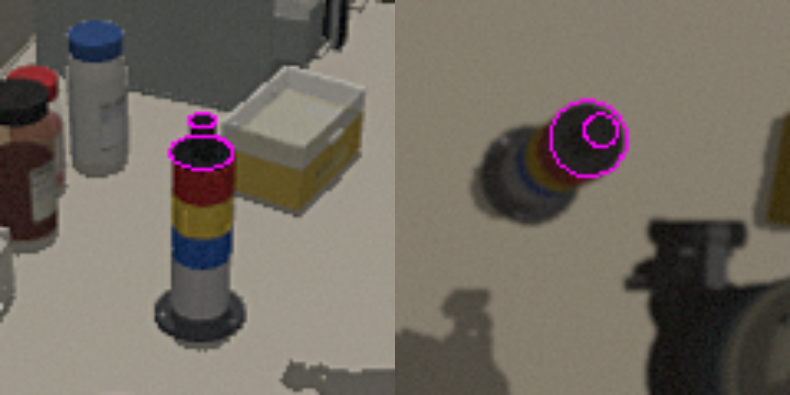

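View pics/full9.png

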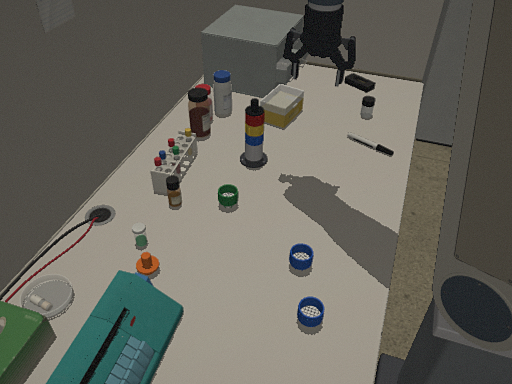

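The tower is complete: the cap matches the expected seat in both views, the gripper is clear, and the green strainer (228,196), bottle (174,192) and vial (139,235) are untouched.

```bash
python3 -c "from station import bot; print(bot.sign_off())"
```

```text
the job is handed in; nothing more can be done
None
```

The tower is stacked on the collecting cup (blue, yellow, red, black cap), each part seated at its expected height in the camera checks; the green strainer, oil bottle and vial were left standing, and I handed the job in at about 33 s (the verdict was not shown to me).

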